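# Press-test a module on the lever press

## Robot

A 6-joint arm with a two-finger parallel gripper is mounted at the origin on the work surface. World frame = base frame: x ahead of the robot, y to its left, z up, the work surface at z = 0. Lengths are in mm, angles in rad, forces in N, time in s.
With the tool pointing down it reaches from about 300 to 750 mm from the base axis. Payload 8.5 kg.
Tool frame: the origin (TCP) lies midway between the tips of the shut fingers; the grasp point (between the pads) lies 19 mm behind it; z points along the fingers, y is the line along which they close (so a half turn about z gives the same grasp; the last joint's range is limited). The gripper opens to 88 mm and grips with 3 to 60 N. Pads are 18 mm wide; open, the fingers measure 123 mm over their backs; the gripper's body (75 mm by 187 mm) begins 45 mm behind the grasp point.
Start: joints at [0.914, 0.381, 1.297, -0, 1.464, -0.215], TCP at [235.151, 497.176, 200.648] pointing down, gripper open.
Joint ranges: [-3.11, 3.11], [-0.89, 2.33], [0.22, 2.48], [-1.42, 4.56], [0.17, 2.85], [-2.88, 2.88]. Speed limits (rad/s): [2.39, 2.39, 3.14, 3.14, 3.14, 3.14].

## Interface

Orientations are given as [roll, pitch, yaw] about the fixed x, y, z axes, in that order (R = Rz(yaw) Ry(pitch) Rx(roll)).
In Python, from station import * gives the robot as it stands. Calls block until the motion is done:
- move_ptp(position, orientation): joint-space move of the TCP to a pose.
- move_straight(position, rotation=None, feed=150): straight line of the TCP; rotation=None keeps the orientation; feed is the mean speed in mm/s.
- goto_joints(angles): joint-space move.
- grip(opening, grip_force=None): finger opening in mm; grip_force is the grip in N (None keeps the last); returns when the fingers have stopped.
- hold(seconds).
- inverse_kinematics(position, orientation): joint angles nearest the present ones, or None.
- state(): the state.
- read_camera(name): name is "side" or "top" or "wrist"; returns (picture, depth): 400x640x3 uint8, red, green, blue; 400x640 float32, mm along the optical axis (not along the pixel's ray), 0 where there is no reading.
- camera_info(name): a dict with "mtx" (3x3 intrinsics, pixels), "extrinsics" (4x4, takes a point from camera to world coordinates); the wrist camera has in their place "hand_eye" (4x4, takes a point from camera to tool coordinates, whose origin is the TCP and whose axes are the flange's). Camera axes: x right, y down, z forward; pixel columns grow to the right and rows downward; lengths in mm; the calibration is good to about 2 mm. A picture is of the moment at which its call begins: read the wrist's pose just before it. camera_info takes no time and is no camera call.
A pose or a line that the arm cannot do raises PlanningError and nothing moves.
- close_job(): hands the job in, once; it reports no verdict.
The state is a dict: "t": time; "joint_pos": joint angles; "joint_vel": joint speeds; "joint_efforts": joint torques, N m; "position": TCP position; "tool_rot": TCP orientation; "ft_force": force on the tool from outside, world axes, zero at the start; "torque": the same for the moment, N m; "finger_gap": finger opening in mm.
Only numpy, scipy, OpenCV 4.12 (cv2) and the standard library are available. Lean on these libraries where they do the work, as an engineer would, in place of code of your own. Each camera call takes 0.05 s, during which the arm holds its last target. There are 200 camera calls.

## Task

Put the blue module lengthwise on the anvil of the lever press, centred under the ram, and let go of it. Then pull the red-knobbed lever all the way down to its stop so that the ram presses the module, hold it there for two seconds, and ease the lever slowly all the way back up, never letting it spring back by itself. Leave the module on the anvil and everything else on the bench where it is.

Things in the scene. Friction and masses are not known exactly. Their poses are not given: they have to be found in the camera images.
- blue_module: a box 140 long (its x) x 46 wide (its y) x 45 high, blue plastic housing from x -20 to 70 and a heavy grey aluminium heat-sink end from x -70 to -20, 0.15 to 0.28 kg, centre of mass at x -32; it lies flat on the bench on the left, heat-sink end towards the robot. Origin: centre of its underside. Grip across its width. The grey one lies beside it; which is nearer the press varies
- grey_module: a module of the same make with a grey plastic housing, not to be moved. Origin: centre of its underside
- press: bolted-down blue C-frame lever press; its open front faces -x of its frame, the robot's side. Origin: on the bench below the ram axis; z up, mm: base x -100 to 170, y -75 to 75, 25 high; steel anvil on it, x -65 to 65, y -45 to 45, flat top at z 40; column x 90 to 160, y -45 to 45; head over the anvil, x -45 to 160, y -40 to 40, z 165 to 245
- head_front (a point): centre of the lower front edge of the press's head, 45 mm in front of the ram axis, 165 above the bench; axes as the press. A hand pointing straight down would hit head or ram: take the module by its heat-sink end, some 48 mm from its centre, the hand already tilted back 25 to 40 degrees towards the robot, and bring it in level from the front, heat-sink end to the front
- lever_pivot (a point): lever's pivot, on the press's right: in the press frame x 40, y -160, z 190; the axis is parallel to its y and a shaft joins it to the head; axes as the press. The lever swings in the plane y -160
- anvil_center (a point): centre of the anvil's top face, on the ram axis, 40 mm above the bench; axes as the press.
- ram_foot: black rubber foot of the ram, 36 in diameter, 14 thick; origin: centre of its lower face, 117 above the bench with the lever up (32 above a module on the anvil). It goes down 40 mm per rad of lever and is sprung: meets the module at about 0.8 rad, gives 10 mm by the lower stop, pressing with about 10 N
- lever (a joint): lever angle, rad: 0 = home at the upper stop, leaning towards the robot 50 degrees above horizontal; 1.05 = lower stop, 10 below horizontal. Grows as the knob goes down. A return spring always drives it up: about 5 N at the knob near home, 13 N at the lower stop. Let go, it flies back at 2 to 4 rad/s, which is too fast; 1 rad/s is 0.17 m/s at the knob
- lever_knob (a point): centre of the red ball knob on the lever's end, 40 in diameter, on a 14 mm rod, 170 from the pivot: in the press frame it goes from x -69, z 320 (home) to x -127, z 161 (lower stop), always y -160. Pinch it across y, from above or tilted; it turns in the grip as the lever swings, so the hand may keep its tilt. Axes: the press's at home, turning with the lever
- screwdriver: a screwdriver lying on the bench right of the press's front, not to be disturbed
- tape_roll: a yellow roll of tape lying flat, 90 in diameter, 25 high, not to be disturbed
- water_bottle: a closed water bottle, 64 in diameter, 200 high, standing at the back left, not to be disturbed
- mug: a white mug, 80 in diameter, 90 high, back left, not to be disturbed
- mouse: a black computer mouse, 105 x 60 x 30, left, not to be disturbed
Mind the look-alikes: they are no part of the job. Leave any green look-alike of the blue_module alone.

How it is judged:
By the outcome, as a careful person would: the job done as asked, in the order asked, and still so for the second after the job is handed in, with the robot touching nothing.
It also fails if it takes over 72 s, if anything falls off the work surface, if the arm or the gripper's body presses on something with over 40 N, if the wrist force passes 120 N, or if a joint passes its speed limit or range.

## Working session

There is one attempt and no reset: what is moved stays moved. The work goes in short steps, each a Python script; the robot and the scene stay as the last script left them, time stands still between calls to the robot, and variables do not carry over. Pictures are saved under pics/ and viewed, on a budget of 10 in all, crops included, one or two more only if the job needs it, and the job is handed in when it is done.

```bash
mkdir -p pics; cat > h.py <<'E'
from station import *
import numpy as np, cv2
from scipy.spatial.transform import Rotation as R
def cloud(name):
    s=state(); im,d=read_camera(name); ci=camera_info(name); K=np.array(ci["mtx"])
    if name=="wrist":
        T=np.eye(4); T[:3,:3]=R.from_euler('xyz',s["tool_rot"]).as_matrix(); T[:3,3]=s["position"]; T=T@np.array(ci["hand_eye"])
    else: T=np.array(ci["extrinsics"])
    v,u=np.mgrid[0:400,0:640]
    P=np.stack([(u-K[0,2])/K[0,0]*d,(v-K[1,2])/K[1,1]*d,d],-1)
    P=P@T[:3,:3].T+T[:3,3]; P[d<=0]=np.nan
    return im,P,K,T
E
python3 - <<'E'
from h import *
print(state())
a=[]
for n in ("top","side"):
    im,P,K,T=cloud(n); cv2.imwrite(f"pics/{n}0.png",im[...,::-1]); np.savez(f"{n}0.npz",im=im,P=P,K=K,T=T); print(n,K,T.round(2), np.isnan(P[...,0]).mean())
E
```

```text
{'t': 0.0, 'joint_pos': array([ 9.13696245e-01,  3.81194569e-01,  1.29823793e+00, -2.66375570e-05,
        1.46360945e+00, -2.15309950e-01]), 'joint_vel': array([ 0.00024085, -0.00047729, -0.0029859 ,  0.001325  , -0.00072771,
        0.00232387]), 'joint_efforts': array([ 2.25324809e-03, -4.37937176e+01, -2.24559903e+01,  7.14413146e-02,
        3.52085440e-02, -1.38891041e-04]), 'position': array([234.96352508, 496.9173195 , 200.04628307]), 'tool_rot': array([-3.14017117e+00, -2.83772821e-04,  2.69980519e+00]), 'ft_force': array([ 0.21470274, -0.35111409, -0.13707207]), 'torque': array([ 0.0066034 , -0.01138082,  0.01990065]), 'finger_gap': 88.14532410858929}
top [[432.02789666   0.         323.62622187]
 [  0.         432.02789666 198.15027486]
 [  0.           0.           1.        ]] [[ 0.00000e+00 -9.90000e-01  1.20000e-01  4.21620e+02]
 [-1.00000e+00 -0.00000e+00 -1.00000e-02  9.67700e+01]
 [ 1.00000e-02 -1.20000e-01 -9.90000e-01  1.44517e+03]
 [ 0.00000e+00  0.00000e+00  0.00000e+00  1.00000e+00]] 0.00417578125
side [[503.36409451   0.         319.71191056]
 [  0.         503.36409451 212.46127775]
 [  0.           0.           1.        ]] [[ 8.4000e-01 -4.1000e-01  3.6000e-01 -1.4100e+01]
 [-5.4000e-01 -6.4000e-01  5.4000e-01 -8.0275e+02]
 [ 1.0000e-02 -6.5000e-01 -7.6000e-01  1.4508e+03]
 [ 0.0000e+00  0.0000e+00  0.0000e+00  1.0000e+00]] 0.00396484375
```

View pics/top0.png

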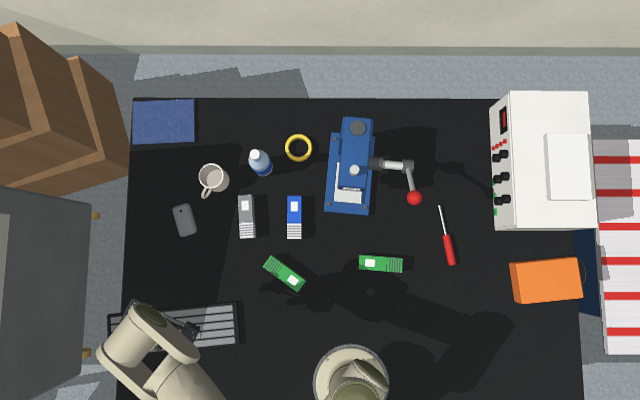

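View pics/side0.png

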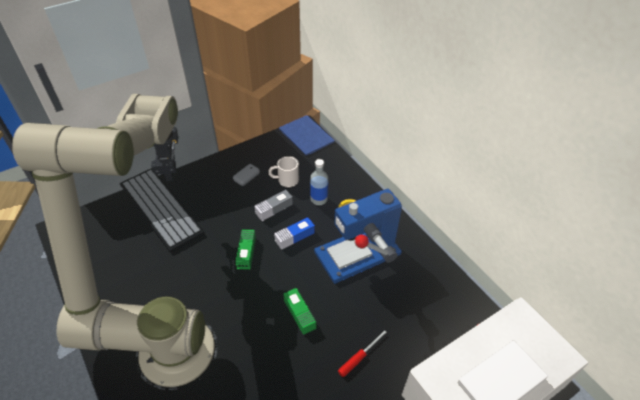

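The top view shows the blue module at (294,217), grey at (246,216), press head at (357,150), anvil at (349,190) and knob at (414,198). The greens near (284,272) and (381,263) stand clear. Next step is measuring these.

```bash
python3 - <<'E'
import numpy as np,cv2
from scipy.spatial.transform import Rotation as R
def rect(p):
    r=cv2.minAreaRect(p.astype(np.float32)); return np.round(cv2.boxPoints(r),1).tolist(),np.round(r[0],1),np.round(r[1],1)
for n in ("top","side"):
    z=np.load(n+"0.npz"); im,P=z["im"],z["P"]; Z=P[...,2]; X=P[...,0];Y=P[...,1]
    hsv=cv2.cvtColor(im,cv2.COLOR_RGB2HSV)
    def near(x,y,r): return (abs(X-x)<r)&(abs(Y-y)<r)
    if n=="top": print("px mod",P[217,294],"grey",P[216,246],"head",P[150,357],"anv",P[195,345],"base",P[209,340],"knob",P[198,414])
    bl=(hsv[...,0]>100)&(hsv[...,0]<125)&(hsv[...,1]>120)
    c=P[217,294] if n=="top" else c
    k=P[150,357] if n=="top" else k
    m=near(c[0],c[1],110)&(abs(Y-c[1])<45)&(Z>38)&(Z<52); print(n,"module",m.sum(),np.median(Z[m]),rect(P[m][:,:2]))
    mb=m&bl; print(" bluepart",rect(P[mb][:,:2]))
    m=near(k[0],k[1],180)&(Z>235)&(Z<255)&bl; print(" head",m.sum(),np.median(Z[m]),rect(P[m][:,:2]))
    m=near(k[0],k[1],250)&(Z>18)&(Z<31)&bl; print(" base",m.sum(),np.median(Z[m]),rect(P[m][:,:2]))
    m=near(k[0]-60,k[1],150)&(Z>35)&(Z<46)&(hsv[...,1]<60)&(hsv[...,2]>90)&(Y<c[1]-50); print(" anvil",m.sum(),rect(P[m][:,:2]))
    red=((hsv[...,0]<6)|(hsv[...,0]>174))&(hsv[...,1]>150)&(Z>200)&near(k[0],k[1],300)
    q=P[red]; A=np.c_[2*q,np.ones(len(q))]; s=np.linalg.lstsq(A,(q**2).sum(1),rcond=None)[0]
    print(" knob",red.sum(),q.mean(0),"sphere",s[:3],np.sqrt(s[3]+s[:3]@s[:3]))
    # ray centroid
    v,u=np.nonzero(red); K,T=z["K"],z["T"]; d=T[:3,:3]@np.array([(u.mean()-K[0,2])/K[0,0],(v.mean()-K[1,2])/K[1,1],1]); t=(320-T[2,3])/d[2]; print("  ray at z320",T[:3,3]+t*d)
    dd=(P[...,:]); m=near(c[0]+20,c[1],120)
E
```

```text
px mod [527.55442569 183.07433223  46.76785596] grey [530.5536724  338.63544086  46.27036545] head [703.5968972   -6.12956457 243.88919986] anv [600.79701105  16.92132836  39.00085363] base [556.24407268  32.71412304  21.86058904] knob [ 555.1279614  -144.24414594  339.19357258]
top module 591 44.57621857846243 ([[459.29998779296875, 205.6999969482422], [459.70001220703125, 162.8000030517578], [597.2999877929688, 164.10000610351562], [596.9000244140625, 207.0]], array([528.3, 184.9]), array([137.6,  42.9]))
 bluepart ([[510.8999938964844, 206.1999969482422], [511.29998779296875, 163.3000030517578], [597.2999877929688, 164.10000610351562], [596.9000244140625, 207.0]], array([554.1, 185.2]), array([86. , 42.9]))
 head 1697 244.04409329016949 ([[594.2000122070312, -38.0], [798.4000244140625, -52.900001525878906], [804.9000244140625, 35.79999923706055], [600.7000122070312, 50.70000076293945]], array([699.6,  -1.1]), array([ 88.9, 204.8]))
 base 1309 24.345976975291933 ([[493.6000061035156, -57.0], [803.2000122070312, -84.19999694824219], [822.9000244140625, 141.3000030517578], [513.40002
[... 1057 characters left out ...]
076293945]], array([698.1,  -6.4]), array([ 94.1, 203.8]))
 base 856 24.42749991906703 ([[493.29998779296875, -62.29999923706055], [805.0999755859375, -89.4000015258789], [825.2000122070312, 141.89999389648438], [513.4000244140625, 168.89999389648438]], array([659.3,  39.8]), array([232.1, 312.9]))
 anvil 596 ([[570.7000122070312, -40.400001525878906], [701.7000122070312, -53.599998474121094], [711.2000122070312, 40.20000076293945], [580.2000122070312, 53.5]], array([ 6.41e+02, -1.00e-01]), array([ 94.4, 131.7]))
 knob 121 [ 555.02632407 -155.41951915  333.08700027] sphere [ 557.57211173 -152.12656527  326.43535437] 15.299490776971544
  ray at z320 [ 561.68554164 -147.85481178  320.        ]
```

```bash
python3 - <<'E'
from h import *
ci=camera_info("wrist"); print(np.round(ci["mtx"],1),np.round(ci["hand_eye"],3))
z=np.load("top0.npz"); im,P=z["im"],z["P"]; hsv=cv2.cvtColor(im,cv2.COLOR_RGB2HSV)
g=(hsv[...,0]>45)&(hsv[...,0]<80)&(hsv[...,1]>100)
n,l,st,c=cv2.connectedComponentsWithStats(g.astype(np.uint8))
for i in range(1,n):
    if st[i,4]>150: q=P[l==i]; print("green",np.nanmin(q,0).round(),np.nanmax(q,0).round())
for pos,p,y in [((420,180,300),-0.35,0),((420,180,300),.35,np.pi),((380,0,330),-.6,0),((430,20,60),-.61,-.09),((430,20,60),.61,3.05),((560,-148,301),-.5,-.09),((500,-150,140),-.5,-.09)]:
    q=inverse_kinematics(pos,[np.pi,p,y]); print(pos,p,y,None if q is None else np.round(q,2))
E
```

```text
[[283.    0.  320.6]
 [  0.  283.  196.4]
 [  0.    0.    1. ]] [[ 1.00000e-03 -9.66000e-01 -2.59000e-01  6.55810e+01]
 [ 1.00000e+00  1.00000e-03  1.00000e-03  7.17000e-01]
 [-0.00000e+00 -2.59000e-01  9.66000e-01 -1.84584e+02]
 [ 0.00000e+00  0.00000e+00  0.00000e+00  1.00000e+00]]
green [289. 146. -10.] [405. 284.  53.]
green [ 353. -136.   -8.] [408. -23.  54.]
(420, 180, 300) -0.35 0 [ 0.19 -0.01  1.56 -0.07  1.25  1.77]
(420, 180, 300) 0.35 3.141592653589793 [ 0.19 -0.01  1.56 -0.07  1.25 -1.37]
(380, 0, 330) -0.6 0 [-0.57 -0.33  1.81  0.34  1.16  0.94]
(430, 20, 60) -0.61 -0.09 None
(430, 20, 60) 0.61 3.05 None
(560, -148, 301) -0.5 -0.09 [-0.58  0.15  1.44  0.25  1.12  1.02]
(500, -150, 140) -0.5 -0.09 [-0.67  0.21  1.87  0.43  0.68  0.7 ]
```

```bash
python3 - <<'E'
from h import *
for t in (25,28,30,33,36,40):
    p=np.radians(t); o=[np.pi,p,np.pi-.09]; r=[]
    for d in (-48,-80,-100,-120,-140,-160,-180):
        c=np.array([642+(d)*np.cos(.094),3.5-d*np.sin(.094),70]); c=c+19*np.array([np.sin(p),0,-np.cos(p)])
        q=inverse_kinematics(c,o); r.append(None if q is None else np.round(q,2).tolist())
    # pickup
    c=np.array([480,184,25])+19*np.array([np.sin(p),0,-np.cos(p)]); q=inverse_kinematics(c,[np.pi,p,np.pi])
    print(t,[x is not None for x in r],r[0],r[2],"pick",None if q is None else np.round(q,2))
# look pose
move_ptp([430,120,300],[np.pi,.35,np.pi])
im,P,K,T=cloud("wrist"); cv2.imwrite("pics/w1.png",im[...,::-1]); np.savez("w1.npz",im=im,P=P,K=K,T=T); print(state()["t"])
E
```

```text
25 [True, True, True, True, True, True, True] [-0.21, 0.48, 1.73, 0.1, 0.5, -1.77] [-0.22, 0.41, 1.87, 0.13, 0.43, -1.81] pick [ 0.17  0.48  1.97 -0.28  0.27 -1.14]
28 [True, True, True, True, True, True, True] [-0.21, 0.47, 1.77, 0.14, 0.41, -1.81] [-0.23, 0.41, 1.91, 0.19, 0.34, -1.87] pick [ 0.18  0.49  2.01 -0.48  0.19 -0.94]
30 [True, True, True, True, True, True, True] [-0.21, 0.47, 1.8, 0.18, 0.35, -1.84] [-0.23, 0.41, 1.94, 0.25, 0.28, -1.93] pick None
33 [True, True, True, False, False, False, False] [-0.22, 0.47, 1.84, 0.26, 0.27, -1.93] [-0.23, 0.41, 1.98, 0.41, 0.2, -2.09] pick None
36 [True, False, False, False, False, False, False] [-0.22, 0.47, 1.88, 0.43, 0.18, -2.1] None pick None
40 [False, False, False, False, False, True, True] None None pick [0.21 0.54 2.15 3.67 0.26 1.22]
1.725
```

View pics/w1.png

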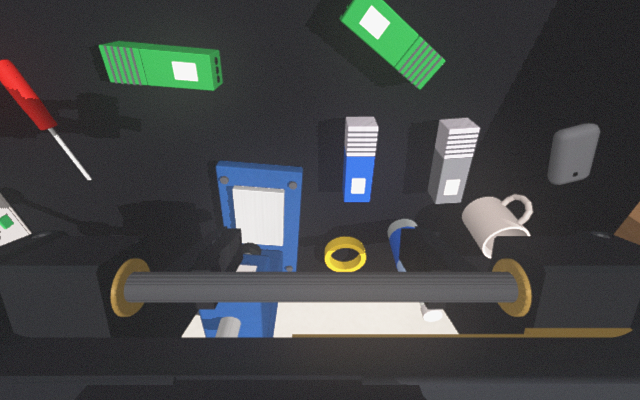

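The wrist picture shows the module at (361,160) with its heat-sink towards the robot, and the anvil at (258,215). I'll measure both by casting rays onto known heights.

```bash
python3 - <<'E'
import numpy as np,cv2
def meas(n):
    z=np.load(n+".npz"); im,P,K,T=z["im"],z["P"],z["K"],z["T"]; Z,X,Y=P[...,2],P[...,0],P[...,1]
    hsv=cv2.cvtColor(im,cv2.COLOR_RGB2HSV)
    def ray(pts,h):
        d=np.c_[(pts[:,0]-K[0,2])/K[0,0],(pts[:,1]-K[1,2])/K[1,1],np.ones(len(pts))]@T[:3,:3].T
        return (T[:3,3]+d*((h-T[2,3])/d[:,2])[:,None])[:,:2]
    def shape(m,h,name):
        m=m.astype(np.uint8); m=cv2.morphologyEx(m,cv2.MORPH_CLOSE,np.ones((3,3))); 
        cn=max(cv2.findContours(m,cv2.RETR_EXTERNAL,cv2.CHAIN_APPROX_NONE)[0],key=cv2.contourArea)
        w=ray(cn[:,0].astype(float),h); r=cv2.minAreaRect(w.astype(np.float32)); b=cv2.boxPoints(r)
        e=max([b[1]-b[0],b[2]-b[1]],key=np.linalg.norm); a=np.degrees(np.arctan2(e[1],e[0])); a=(a+90)%180-90
        print(n,name,"c",np.round(r[0],1),"size",np.round(sorted(r[1]),1),"yaw",round(a,2))
    mod=(abs(X-528)<85)&(abs(Y-184)<45)&(Z>41)&(Z<50)
    shape(mod,45,"module")
    # anvil: bright, low saturation
    shape((hsv[...,1]<70)&(hsv[...,2]>90)&(abs(X-640)<100)&(abs(Y)<70)&(Z>34)&(Z<47),40,"anvil")
    bl=(hsv[...,0]>100)&(hsv[...,0]<125)&(hsv[...,1]>120)
    shape(bl&(Z>236)&(Z<252)&(abs(X-700)<130)&(abs(Y)<90),245,"head")
    shape((abs(X-700)<190)&(abs(Y)<110)&(Z>15)&(Z<50),25,"base")
for n in ("w1","top0","side0"): 
    try: meas(n)
    except Exception as e: print(n,e)
E
```

```text
w1 module c [530.3 184. ] size [ 46.5 139.8] yaw 0.12
w1 anvil c [644.1   5.8] size [ 90.1 134.6] yaw -5.2
w1 head c [645.7   8.2] size [79.5 82.5] yaw -3.89
w1 base c [673.2   3.4] size [149.  266.7] yaw -5.23
top0 module c [528.1 184.9] size [ 42.4 136.8] yaw 0.45
top0 anvil c [640.4   5.5] size [ 89.7 127.6] yaw -5.36
top0 head c [6.982e+02 6.000e-01] size [ 88.1 203.2] yaw -5.12
top0 base c [675.1   2.3] size [149.4 269.3] yaw -5.25
side0 module c [527.1 178.9] size [ 51.1 141.9] yaw -0.11
side0 anvil c [ 6.413e+02 -5.000e-01] size [ 94.9 131.5] yaw -5.55
side0 head c [695.   -9.6] size [ 89.8 204.6] yaw -4.45
side0 base c [638.4  -2.1] size [158.4 201.4] yaw -4.38
```

```bash
cat >> h.py <<'E'
TILT=np.radians(27); YP=np.radians(-5.25); O=np.array([641.5,5.7,0])
RP=R.from_euler('z',YP).as_matrix()
def tcp(g,yaw,tilt=TILT):
    "TCP position, orientation for grasp point g, fingers tilted forward along yaw"
    return np.array(g)+19*np.array([np.sin(tilt)*np.cos(yaw),np.sin(tilt)*np.sin(yaw),-np.cos(tilt)]),[np.pi,tilt,np.pi+yaw]
def press(x,y,z): return O+RP@np.array([x,y,z])
def st(m=""):
    s=state(); print(m,round(s["t"],2),s["position"].round(1),s["tool_rot"].round(3),"F",s["ft_force"].round(1),"gap",round(s["finger_gap"],1)); return s
E
python3 - <<'E'
from h import *
g=[479,184.3,26]; yaw=.003
p,o=tcp(g,yaw)
for z in (100,50,0): print(inverse_kinematics(p+[0,0,z],o))
p2,o2=tcp(press(-50,0,72),YP)
for d in (-130,-65,0): print(inverse_kinematics(tcp(press(-50+d,0,72),YP)[0],o2))
move_ptp(p+[0,0,80],o); st()
move_straight(p,feed=80); st("down")
grip(40,40); st("grip")
move_straight(p+[0,0,12],feed=40); st("lift")
im,_,_,_=cloud("side"); cv2.imwrite("pics/s1.png",cv2.resize(im[150:300,200:420,::-1],None,fx=3,fy=3))
E
```

```text
[ 0.17891715  0.28121652  1.87748072 -0.15962736  0.52344091 -1.27517356]
[ 0.17891715  0.37487751  1.94367663 -0.22362679  0.36641792 -1.20449486]
[ 0.17891715  0.48279053  1.99652699 -0.38619642  0.21253416 -1.03540009]
[-0.25288474  0.3096033   2.10029231  0.27144239  0.27532492 -1.97641947]
[-0.22593333  0.38895356  1.93595127  0.17620323  0.35414404 -1.85608332]
[-0.20678153  0.46916464  1.76574653  0.12250516  0.44102208 -1.78437486]
 2.64 [488.2 184.5  89.8] [ 3.141  0.472 -3.138] F [-1.   0.6  0.3] gap 88.1
down 3.79 [487.8 184.4   9.5] [ 3.141  0.472 -3.139] F [-0.2 -0.1 -0.7] gap 88.0
grip 4.54 [487.6 184.3   9.1] [-3.142  0.471 -3.139] F [-0.8  0.4  0.8] gap 44.3
lift 4.99 [487.5 184.3  21. ] [-3.141  0.471 -3.139] F [-0.2 -0.5 -1.8] gap 44.4
```

View pics/s1.png

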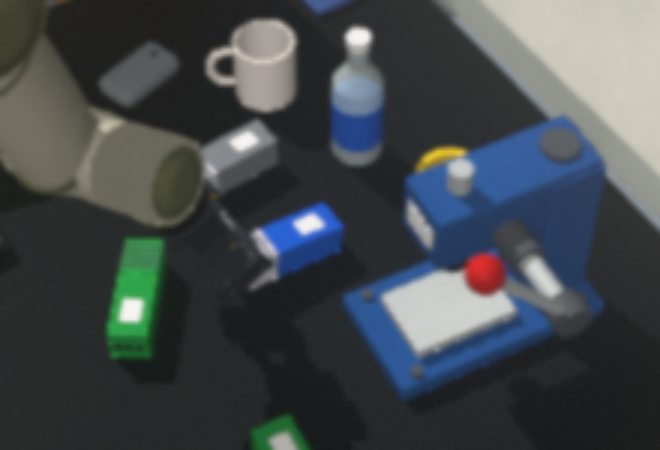

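The module is held clear and looks level. Next I stage it in front of the press and check how it sits in the hand.

```bash
python3 - <<'E'
from h import *
s=st(); p=s["position"].copy(); p[2]=75; move_straight(p,feed=120)
# grasp z = 26 + bottom height; stage with underside at 52
ps,os=tcp(press(-50-125,0,26+52),YP); move_straight(ps,os,feed=150); s=st("stage"); hold(.2)
for n in ("top","side","wrist"):
    im,P,K,T=cloud(n); hsv=cv2.cvtColor(im,cv2.COLOR_RGB2HSV)
    if n=="wrist": cv2.imwrite("pics/w2.png",im[...,::-1])
    L=(P-O)@RP  # press frame
    bl=(hsv[...,0]>95)&(hsv[...,0]<125)&(hsv[...,1]>100)
    m=bl&(abs(L[...,0]+125)<90)&(abs(L[...,1])<40)&(L[...,2]>88)&(L[...,2]<115)
    q=L[m]
    if len(q)<30: print(n,"few",len(q)); continue
    zz=np.median(q[:,2]); A=np.c_[q[:,0],q[:,1],np.ones(len(q))]
    c=np.linalg.lstsq(A,q[:,2],rcond=None)[0]; r=q[:,2]-A@c; k=abs(r)<2; c=np.linalg.lstsq(A[k],q[k,2],rcond=None)[0]
    rr=cv2.minAreaRect(q[k][:,:2].astype(np.float32))
    print(n,m.sum(),"medz",zz.round(1),"slope deg",np.degrees(c[:2]).round(2),"rect",np.round(rr[0],1),np.round(rr[1],1),round(rr[2],2),"xmax",np.percentile(q[:,0],[1,99]).round(1),"y",np.percentile(q[:,1],[2,98]).round(1))
E
```

```text
5.04 [487.4 184.3  20.9] [-3.141  0.471 -3.139] F [ 0.4 -0.5 -1.9] gap 44.3
stage 6.88 [475.7  21.2  60.9] [-3.142  0.471  3.05 ] F [ 0.4  0.5 -1.9] gap 44.5
top 201 medz 90.5 slope deg [-1.95  0.  ] rect [-101.7   -0. ] [45.8 85.5] 88.94 xmax [-144.5  -65.5] y [-20.7  22.4]
side 130 medz 90.9 slope deg [-1.5  -0.95] rect [-102.9   -3.4] [78.7 48.2] 2.62 xmax [-142.   -64.4] y [-27.   18.7]
wrist 426 medz 89.5 slope deg [-5.02  0.04] rect [-91.8   0.5] [44.  31.1] 89.81 xmax [-195.6  -78.1] y [-21.3  22.1]
```

View pics/w2.png

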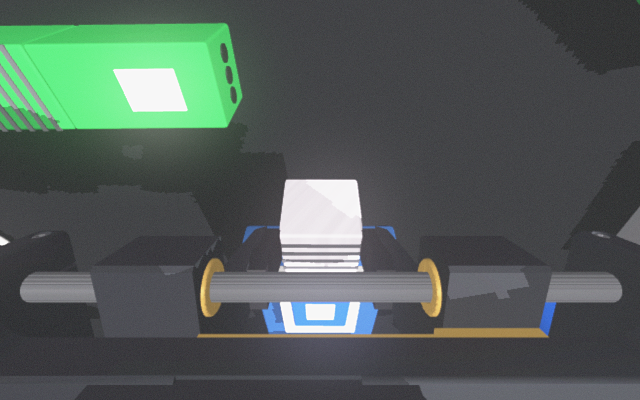

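The wrist view shows the heat-sink between the fingers at (320,220), centred sideways. The top surface reads lower than expected, so the blue end may droop. I'll re-measure with a wider height window.

```bash
cat >> h.py <<'E'
def modtop(lo,hi,cx,names=("top","side")):
    for n in names:
        im,P,K,T=cloud(n); hsv=cv2.cvtColor(im,cv2.COLOR_RGB2HSV); L=(P-O)@RP
        bl=(hsv[...,0]>95)&(hsv[...,0]<125)&(hsv[...,1]>100)|((hsv[...,1]<60)&(hsv[...,2]>150))
        m=bl&(abs(L[...,0]-cx)<90)&(abs(L[...,1])<17)&(L[...,2]>lo)&(L[...,2]<hi)
        m=cv2.erode(m.astype(np.uint8),np.ones((3,3)))>0
        q=L[m]; A=np.c_[q[:,0]-cx,np.ones(len(q))]; k=np.ones(len(q),bool)
        for _ in range(4):
            c=np.linalg.lstsq(A[k],q[k,2],rcond=None)[0]; k=abs(q[:,2]-A@c)<2.5
        print(n,k.sum(),len(q),"z at centre",c[1].round(1),"slope deg",np.degrees(np.arctan(c[0])).round(2),"x",np.percentile(q[k,0],[1,99]).round(1))
E
python3 - <<'E'
from h import *
modtop(70,115,-125,("top","side","top","side"))
E
```

```text
top 167 253 z at centre 90.6 slope deg -4.49 x [-163.8  -62.3]
side 57 83 z at centre 90.5 slope deg -4.59 x [-158.5  -62.4]
top 160 243 z at centre 91.1 slope deg -5.86 x [-163.9  -63.1]
side 47 87 z at centre 91.0 slope deg -4.37 x [-158.   -64.4]
```

Droop is about 5°, the blue end down. I'll grip harder, add 4° of hand tilt to level it, and go in.

```bash
python3 - <<'E'
from h import *
T2=np.radians(31)
grip(40,60)
ps,os=tcp(press(-50-125,0,77),YP,T2); move_straight(ps,os,feed=60); hold(.2); st("stage")
modtop(75,115,-125,("top","side","top","side"))
for d in np.arange(-115,1,23):
    q=inverse_kinematics(*tcp(press(-50+d,0,77),YP,T2)); print(None if q is None else np.round(q,2))
E
```

```text
stage 8.24 [477.4  20.8  61. ] [-3.141  0.541  3.05 ] F [-0.2  0.2 -2.5] gap 43.1
top 163 260 z at centre 92.9 slope deg -0.68 x [-170.2  -63.4]
side 55 96 z at centre 93.8 slope deg -1.23 x [-163.4  -62.1]
top 158 248 z at centre 93.1 slope deg -0.97 x [-171.6  -62.5]
side 61 97 z at centre 93.1 slope deg -1.41 x [-162.7  -62.6]
[-0.25  0.32  2.11  0.44  0.2  -2.14]
[-0.24  0.35  2.05  0.36  0.22 -2.05]
[-0.23  0.37  1.99  0.3   0.25 -1.98]
[-0.23  0.4   1.93  0.25  0.28 -1.93]
[-0.22  0.43  1.87  0.22  0.31 -1.88]
[-0.21  0.46  1.81  0.19  0.34 -1.85]
```

```bash
python3 - <<'E'
from h import *
T2=np.radians(31)
p,o=tcp(press(-49,0,77),YP,T2); move_straight(p,o,feed=90); s=st("in"); hold(.2)
f0=state()["ft_force"][2]
for i in range(16):
    p=p-[0,0,1]; move_straight(p,feed=20); f=state()["ft_force"]
    if f[2]-f0>6: break
st(f"touch {i}")
im,P,K,T=cloud("side"); cv2.imwrite("pics/s2.png",cv2.resize(im[150:300,250:450,::-1],None,fx=4,fy=4,interpolation=cv2.INTER_CUBIC))
E
```

```text
in 9.99 [602.    9.4  60.6] [3.142 0.541 3.05 ] F [ 0.2 -0.4 -2.2] gap 43.2
touch 10 12.94 [602.6   9.3  50.7] [-3.141  0.543  3.05 ] F [-5.8  0.9  7.8] gap 43.2
```

View pics/s2.png

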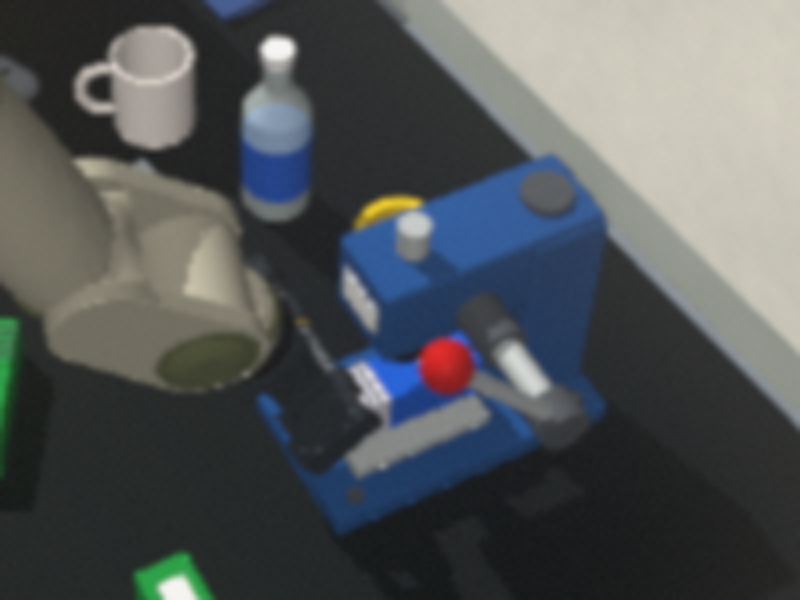

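The module sits on the anvil under the head, around (390,385) in the crop. I'll release, back out level and check.

```bash
python3 - <<'E'
from h import *
s=st(); 
grip(60); st("open1"); grip(88); st("open")
p=state()["position"]; p=p+RP@np.array([-110,0,0]); move_straight(p,feed=130)
p=p+[0,0,90]; move_straight(p,feed=150); st("out"); 
for n in ("top","wrist","side"):
    im,P,K,T=cloud(n); np.savez(n+"3.npz",im=im,P=P,K=K,T=T)
    hsv=cv2.cvtColor(im,cv2.COLOR_RGB2HSV); L=(P-O)@RP
    m=(abs(L[...,0])<120)&(abs(L[...,1])<60)&(L[...,2]>78)&(L[...,2]<93)
    m=cv2.morphologyEx(m.astype(np.uint8),cv2.MORPH_OPEN,np.ones((2,2)))
    cs=cv2.findContours(m,0,cv2.CHAIN_APPROX_NONE)[0]
    c=max(cs,key=cv2.contourArea)[:,0].astype(float)
    d=np.c_[(c[:,0]-K[0,2])/K[0,0],(c[:,1]-K[1,2])/K[1,1],np.ones(len(c))]@T[:3,:3].T
    w=((T[:3,3]+d*((85-T[2,3])/d[:,2])[:,None])-O)@RP
    r=cv2.minAreaRect(w[:,:2].astype(np.float32)); print(n,"c",np.round(r[0],1),np.round(r[1],1),round(r[2],2),"min",w.min(0).round(1),"max",w.max(0).round(1),"medz",np.nanmedian(L[m>0][:,2]).round(1))
cv2.imwrite("pics/w3.png",np.load("wrist3.npz")["im"][...,::-1])
E
```

```text
12.99 [602.7   9.3  50.6] [-3.141  0.543  3.05 ] F [-5.5  0.4  7.5] gap 43.7
open1 13.43 [602.5   9.2  49.6] [3.142 0.541 3.05 ] F [ 0.4 -0.1  0.3] gap 60.2
open 14.02 [602.5   9.3  49.7] [-3.142  0.541  3.05 ] F [ 0.3 -0.1  0. ] gap 88.0Traceback (most recent call last):
  File "<stdin>", line 4, in <module>
station.PlanningError: the arm cannot follow that straight line within its joint ranges
```

```bash
cat > back.py <<'E'
from h import *
s=state(); o=s["tool_rot"]
done=False
for d,z in ((-80,10),(-80,25),(-60,15),(-60,30)):
    p=s["position"]+RP@np.array([d,0,z])
    try: move_straight(p,feed=120); done=True; print(d,z); break
    except PlanningError: pass
if not done: raise SystemExit("no retreat")
move_straight(press(-150,0,190),[np.pi,.45,np.pi+YP],feed=150); st("out")
for n in ("top","wrist","side"):
    im,P,K,T=cloud(n); np.savez(n+"3.npz",im=im,P=P,K=K,T=T)
    hsv=cv2.cvtColor(im,cv2.COLOR_RGB2HSV); L=(P-O)@RP
    m=(abs(L[...,0])<120)&(abs(L[...,1])<60)&(L[...,2]>78)&(L[...,2]<93)
    m=cv2.morphologyEx(m.astype(np.uint8),cv2.MORPH_OPEN,np.ones((2,2)))
    cs=cv2.findContours(m,0,cv2.CHAIN_APPROX_NONE)[0]
    c=max(cs,key=cv2.contourArea)[:,0].astype(float)
    d=np.c_[(c[:,0]-K[0,2])/K[0,0],(c[:,1]-K[1,2])/K[1,1],np.ones(len(c))]@T[:3,:3].T
    w=((T[:3,3]+d*((85-T[2,3])/d[:,2])[:,None])-O)@RP
    r=cv2.minAreaRect(w[:,:2].astype(np.float32)); print(n,"c",np.round(r[0],1),np.round(r[1],1),round(r[2],2),"min",w.min(0).round(1),"max",w.max(0).round(1),"medz",np.nanmedian(L[m>0][:,2]).round(1))
cv2.imwrite("pics/w3.png",np.load("wrist3.npz")["im"][...,::-1])
E
python3 back.py
```

```text
-80 10
out 15.88 [491.9  19.4 189.2] [3.141 0.449 3.05 ] F [ 0.  -0.8 -0.2] gap 87.6
top c [-55.   -2.9] [39.7 44.8] 0.14 min [-74.8 -25.3  85. ] max [-35.1  19.6  85. ] medz 83.8
wrist c [-8.9  1.6] [ 46.  123.8] 89.89 min [-70.8 -21.4  85. ] max [52.9 24.7 85. ] medz 85.8
side c [-25.4 -10.9] [51.1 92.7] 87.05 min [-71.5 -35.2  85. ] max [21.3 16.5 85. ] medz 83.8
```

View pics/w3.png

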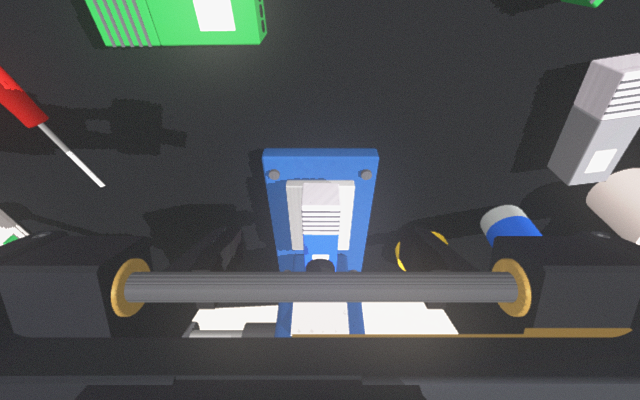

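The wrist view shows the module at (322,215) straight along the anvil with the ram foot above its label at (320,265). I'll check the offset against the base edge in the same picture.

```bash
python3 - <<'E'
from h import *
z=np.load("wrist3.npz"); im,P,K,T=[z[k] for k in("im","P","K","T")]; L=(P-O)@RP; hsv=cv2.cvtColor(im,cv2.COLOR_RGB2HSV)
def ray(c,h):
    c=np.atleast_2d(c).astype(float); d=np.c_[(c[:,0]-K[0,2])/K[0,0],(c[:,1]-K[1,2])/K[1,1],np.ones(len(c))]@T[:3,:3].T
    return ((T[:3,3]+d*((h-T[2,3])/d[:,2])[:,None])-O)@RP
bl=(hsv[...,0]>100)&(hsv[...,0]<125)&(hsv[...,1]>120)
m=bl&(L[...,2]>20)&(L[...,2]<30)&(L[...,0]<-66)&(abs(L[...,1])<90)
v,u=np.nonzero(m); w=ray(np.c_[u,v],25); print("base xmin",np.percentile(w[:,0],[.5,2]).round(1),"expect -100; y",np.percentile(w[:,1],[.5,99.5]).round(1))
m=(hsv[...,1]<70)&(L[...,2]>36)&(L[...,2]<44)&(abs(L[...,0]+45)<40)&(abs(L[...,1])<60)
v,u=np.nonzero(m); w=ray(np.c_[u,v],40); print("anvil xmin",np.percentile(w[:,0],[.5,2]).round(1),"expect -65; y",np.percentile(w[:,1],[1,99]).round(1))
m=(L[...,2]>81)&(L[...,2]<90)&(L[...,0]<-20)&(L[...,0]>-90)&(abs(L[...,1])<40)
v,u=np.nonzero(m); w=ray(np.c_[u,v],85); print("mod xmin",np.percentile(w[:,0],[.5,2]).round(1),"y",np.percentile(w[:,1],[1,99]).round(1),"z",np.median(L[m][:,2]))
# lever reach check
for tl in (0,15,25,30):
    t=np.radians(tl); r=[]
    for a in np.linspace(-.05,1.1,9):
        b=np.radians(50)-a; g=press(40-170*np.cos(b),-160,190+170*np.sin(b)); q=inverse_kinematics(*tcp(g,YP,t)); r.append(None if q is None else np.round(q,2).tolist())
    print(tl,[x is not None for x in r],r[0],r[-1])
E
```

```text
base xmin [-97.5 -97.4] expect -100; y [-73.3  73.1]
anvil xmin [-64.8 -64.8] expect -65; y [-44.5  44.1]
mod xmin [-70.8 -69.2] y [-22.1  22.9] z 85.80815954910318
0 [True, True, True, True, True, True, True, True, True] [-0.46, 0.4, 0.97, 0.0, 1.77, -1.94] [-0.5, 0.39, 1.49, 0.0, 1.26, -1.98]
15 [True, True, True, True, True, True, True, True, True] [-0.51, 0.27, 1.19, 0.11, 1.44, -1.99] [-0.57, 0.29, 1.68, 0.15, 0.94, -2.12]
25 [True, True, True, True, True, True, True, True, True] [-0.55, 0.19, 1.34, 0.2, 1.22, -2.06] [-0.62, 0.25, 1.81, 0.32, 0.73, -2.3]
30 [True, True, True, True, True, True, True, True, True] [-0.57, 0.16, 1.41, 0.26, 1.11, -2.11] [-0.65, 0.23, 1.88, 0.46, 0.63, -2.45]
```

Centred within about 2 mm. Now the lever: approach the knob from above at 15° tilt and grip.

```bash
cat >> h.py <<'E'
TL=np.radians(15)
def knob(a):
    b=np.radians(50)-a; return tcp(press(40-170*np.cos(b),-160,190+170*np.sin(b)),YP,TL)
E
python3 - <<'E'
from h import *
p=state()["position"].copy(); p[2]=400; move_straight(p,feed=250)
p,o=knob(0); ax=R.from_euler('xyz',o).apply([0,0,1])
move_ptp(p-ax*80,o); st("hover")
im,P,K,T=cloud("wrist"); hsv=cv2.cvtColor(im,cv2.COLOR_RGB2HSV)
red=((hsv[...,0]<6)|(hsv[...,0]>174))&(hsv[...,1]>150)&(P[...,2]>260); q=P[red]
A=np.c_[2*q,np.ones(len(q))]; s=np.linalg.lstsq(A,(q**2).sum(1),rcond=None)[0]
print("knob",red.sum(),s[:3].round(1),np.sqrt(s[3]+s[:3]@s[:3]).round(1),"expected",(p-ax*19).round(1))
for n in ("top","side"):
    z=cloud(n)  # lever unmoved check
    h=cv2.cvtColor(z[0],cv2.COLOR_RGB2HSV); r=((h[...,0]<6)|(h[...,0]>174))&(h[...,1]>150)&(z[1][...,2]>200)&(abs(z[1][...,0]-558)<60); print(n,r.sum())
E
```

```text
hover 17.77 [ 541.9 -144.9  379.1] [3.141 0.262 3.05 ] F [-0.1  0.9  0. ] gap 87.8
knob 1504 [ 562.5 -148.1  321.1] 19.7 expected [ 557.9 -147.3  320.2]
top 77
side 98
```

```bash
sed -i 's/press(40-170\*np.cos(b),-160/press(42-170*np.cos(b),-160.3/' h.py; python3 - <<'E'
from h import *
p,o=knob(0); move_straight(p,o,feed=80); st("at")
grip(36,45); st("grip"); 
for a in (.1,.2): move_straight(knob(a)[0],feed=50); s=st(f"a={a}")
im,P,K,T=cloud("side"); cv2.imwrite("pics/s4.png",cv2.resize(im[130:280,280:480,::-1],None,fx=4,fy=4,interpolation=cv2.INTER_CUBIC))
E
```

```text
at 19.07 [ 564.8 -148.3  302.5] [-3.141  0.263  3.05 ] F [-0.3 -0.6  0. ] gap 87.9
grip 19.96 [ 564.7 -148.2  301.9] [-3.142  0.262  3.05 ] F [-0.1  0.1  2.2] gap 36.1
a=0.1 20.45 [ 552.3 -147.1  290.5] [-3.142  0.262  3.05 ] F [-0.1 -1.   0.8] gap 36.3
a=0.2 20.94 [ 541.1 -146.1  277.7] [-3.142  0.262  3.05 ] F [ 1.3 -0.1  0.1] gap 36.1
```

View pics/s4.png

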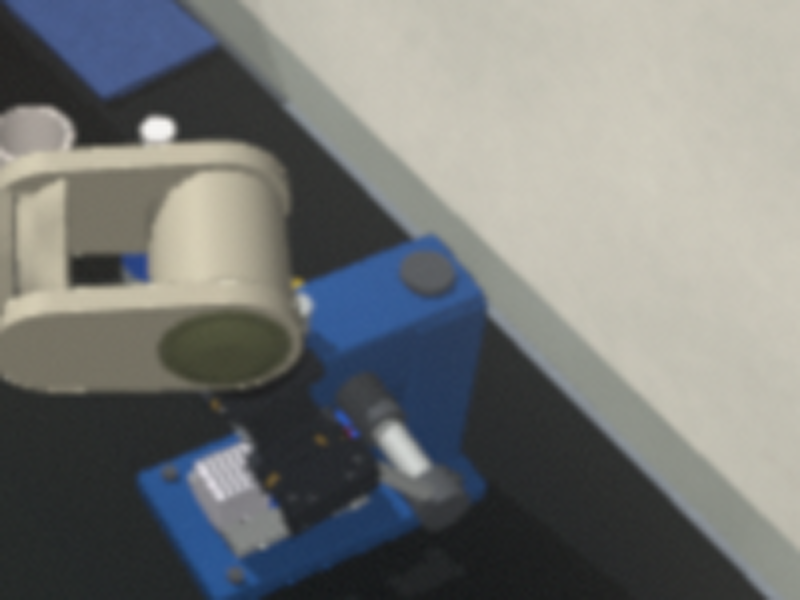

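Gap went to 36, less than the 40 mm knob, and the force is only about 1 N, so I may not hold the knob. The hand hides it from the side. I'll look with the wrist camera.

```bash
python3 - <<'E'
from h import *
im,P,K,T=cloud("wrist"); cv2.imwrite("pics/w5.png",im[...,::-1])
hsv=cv2.cvtColor(im,cv2.COLOR_RGB2HSV)
red=((hsv[...,0]<6)|(hsv[...,0]>174))&(hsv[...,1]>150)&(P[...,2]>200); q=P[red]; print(red.sum())
if red.sum()>20:
    v,u=np.nonzero(red); print(u.mean(),v.mean(),q.mean(0))
    A=np.c_[2*q,np.ones(len(q))]; s=np.linalg.lstsq(A,(q**2).sum(1),rcond=None)[0]
    print(s[:3],np.sqrt(s[3]+s[:3]@s[:3]))
print("grasp pt",state()["position"]-19*R.from_euler('xyz',state()["tool_rot"]).apply([0,0,1]))
E
```

```text
1619
319.42310067943174 294.6485484867202 [ 554.53288695 -147.36816777  331.32058506]
[ 562.14777398 -147.99678479  321.28848787] 19.51639808917232
grasp pt [ 536.41981397 -145.68505965  296.17260329]
```

View pics/w5.png

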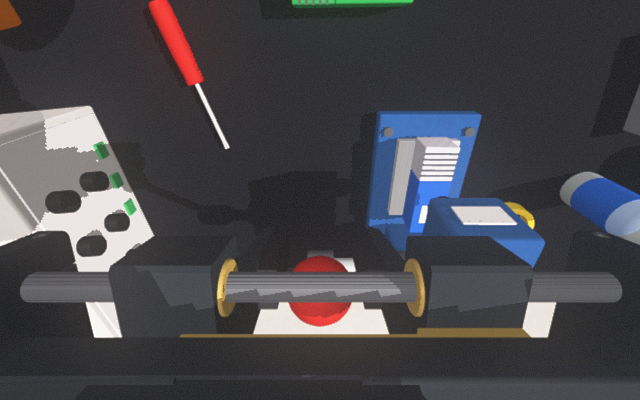

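The lever stayed home with the knob at (562,-148,321), so the fingers slid off: I had commanded too wide a gap and got hardly any squeeze. I'll open, return and grip properly, testing with a small motion.

```bash
sed -i 's/press(42-170/press(43.3-170/; s/,190+170\*np.sin(b))/,190.5+170*np.sin(b))/' h.py; python3 - <<'E'
from h import *
grip(88)
p,o=knob(0); move_straight(p,o,feed=80); st("at")
grip(15,60); st("grip")
for a in (.03,.06,.1): move_straight(knob(a)[0],feed=30); s=st(f"a={a}")
im,P,K,T=cloud("wrist"); hsv=cv2.cvtColor(im,cv2.COLOR_RGB2HSV)
red=((hsv[...,0]<6)|(hsv[...,0]>174))&(hsv[...,1]>150)&(P[...,2]>200); q=P[red]; A=np.c_[2*q,np.ones(len(q))]; s=np.linalg.lstsq(A,(q**2).sum(1),rcond=None)[0]
print(red.sum(),s[:3],np.sqrt(s[3]+s[:3]@s[:3]),"grasp pt",state()["position"]-19*R.from_euler('xyz',state()["tool_rot"]).apply([0,0,1]))
E
```

```text
at 22.52 [ 565.8 -148.2  302. ] [3.141 0.261 3.05 ] F [ 0.4 -0.2 -0.6] gap 88.1
grip 23.66 [ 566.  -148.3  302.4] [3.142 0.262 3.05 ] F [-0.4 -0.8 -0.2] gap 15.0
a=0.03 23.98 [ 562.6 -148.3  299.9] [-3.141  0.264  3.05 ] F [ 1.6 -1.5  5.3] gap 15.0
a=0.06 24.29 [ 558.7 -147.9  296.6] [-3.141  0.264  3.05 ] F [ 0.5 -0.9  6.2] gap 14.7
a=0.1 24.67 [ 553.7 -147.5  292.2] [-3.14   0.264  3.05 ] F [-1.6 -1.   9. ] gap 15.3
2092 [ 553.39518838 -147.22324949  314.10879776] 19.161040373904388 grasp pt [ 548.83949306 -146.99021171  310.55787786]
```

```bash
python3 - <<'E'
from h import *
im,P,K,T=cloud("wrist"); a=im[190:390,170:470]
im2,P2,_,_=cloud("top"); b=im2[130:230,350:500]
im3,P3,_,_=cloud("side"); c=im3[200:280,330:450]
f=lambda x,w,h: cv2.resize(x,(w,h),interpolation=cv2.INTER_CUBIC)
cv2.imwrite("pics/m6.png",np.hstack([f(a,400,267),f(c,400,267)])[...,::-1].copy() if 0 else np.vstack([np.hstack([f(a,400,267),f(c,400,267)]),np.hstack([f(b,400,267),f(im[...,:],400,267)])])[...,::-1])
for n,(i,p) in dict(top=(im2,P2),side=(im3,P3)).items():
    h=cv2.cvtColor(i,cv2.COLOR_RGB2HSV); r=((h[...,0]<6)|(h[...,0]>174))&(h[...,1]>150)&(p[...,2]>200)&(abs(p[...,0]-558)<60); print(n,r.sum(),np.nanmean(p[r],0))
E
```

```text
top 0 [nan nan nan]
side 0 [nan nan nan]<stdin>:8: RuntimeWarning: Mean of empty slice
```

View pics/m6.png

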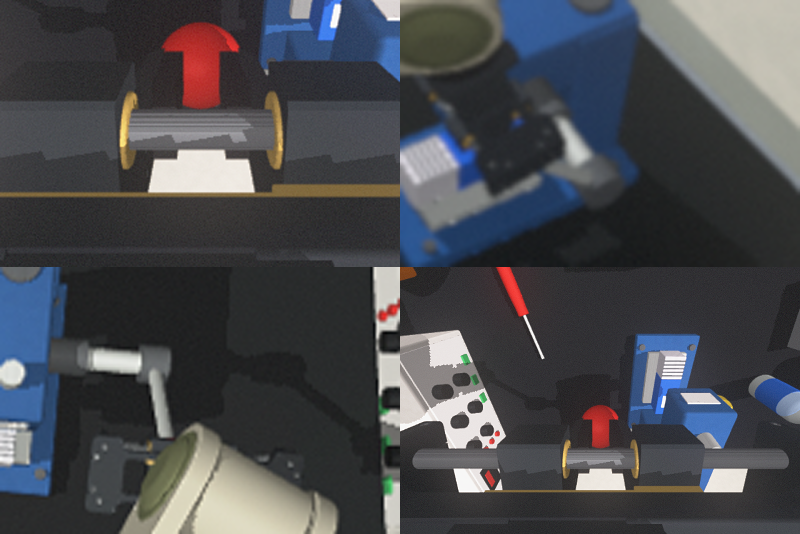

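The picture shows the fingers covering the ball's lower half, with a narrow red slot between them, so the ball isn't between the pads. I'll check the geometry in tool coordinates from the depth image.

```bash
python3 - <<'E'
from h import *
s=st(); im,P,K,T=cloud("wrist"); H=np.array(camera_info("wrist")["hand_eye"])
Rt=R.from_euler('xyz',s["tool_rot"]).as_matrix(); Q=(P-s["position"])@Rt
for u in (320,300,285):
    print("col",u)
    for v in range(196,280,7): print(v,Q[v,u].round(0),im[v,u],"world",P[v,u].round(0))
E
```

```text
24.87 [ 553.8 -147.5  292.3] [-3.14   0.264  3.05 ] F [-1.5 -0.7  9. ] gap 15.1
col 320
196 [-70.  -0. 322.] [48 40 46] world [ 705. -162.   -0.]
203 [-84.  -0. 325.] [45 39 43] world [ 720. -163.    0.]
210 [ 14.   0. -25.] [148  43  41] world [ 534. -145.  313.]
217 [ 12.   0. -31.] [170  44  40] world [ 534. -145.  319.]
224 [  9.   0. -34.] [180  43  40] world [ 537. -146.  323.]
231 [  6.   0. -37.] [193  49  47] world [ 538. -146.  327.]
238 [  3.   0. -40.] [199  53  52] world [ 541. -146.  330.]
245 [ -2.   0. -38.] [198  52  49] world [ 546. -146.  330.]
252 [ -5.   0. -41.] [190  49  48] world [ 548. -147.  333.]
259 [-10.   0. -39.] [182  47  45] world [ 554. -147.  332.]
266 [-15.   0. -38.] [167  50  45] world [ 559. -148.  333.]
273 [  26.    0. -117.] [76 75 77] world [ 499. -142.  398.]
col 300
196 [-70. -37. 322.] [39 40 41] world [ 701. -199.   -0.]
203 [-84. -38. 324.] [47 40 42] world [ 715. -200.    2.]
210 [-99. -38. 329.] [42 34 36] world [ 731. -203.    1.]
217 [ 10. -12. -25.] [156  39  38] world [ 537. -158.  313.]
224 [  8. -11. -31.] [173  43  40] world [ 
[... 439 characters left out ...]
[-70. -65. 321.] [46 40 41] world [ 699. -226.    0.]
203 [-85. -66. 326.] [44 37 37] world [ 714. -229.    0.]
210 [-99. -67. 329.] [43 37 38] world [ 729. -231.    1.]
217 [-115.  -68.  334.] [40 37 39] world [ 745. -234.    0.]
224 [-130.  -69.  336.] [49 44 44] world [ 760. -236.    2.]
231 [  9. -18. -46.] [53 51 49] world [ 531. -163.  334.]
238 [  9. -17. -55.] [51 47 46] world [ 529. -162.  343.]
245 [ 10. -16. -64.] [51 49 49] world [ 526. -161.  352.]
252 [  8. -15. -68.] [44 35 37] world [ 527. -160.  355.]
259 [  8. -15. -74.] [48 43 43] world [ 526. -160.  362.]
266 [  8. -14. -80.] [56 48 50] world [ 524. -159.  367.]
273 [  26.   -9. -116.] [72 70 74] world [ 498. -151.  398.]
```

Depth says the ball's centre lies between the fingers, yet the gap is 15 and equals the command both times. The knob isn't stopping the fingers there; they may be bearing on something thinner, like the 14 mm rod. I'll close right down at this spot and see where they stop.

```bash
cat >> h.py <<'E'
def ball():
    im,P,K,T=cloud("wrist"); hsv=cv2.cvtColor(im,cv2.COLOR_RGB2HSV)
    red=((hsv[...,0]<6)|(hsv[...,0]>174))&(hsv[...,1]>150)&(P[...,2]>130)
    m=cv2.morphologyEx(red.astype(np.uint8),cv2.MORPH_OPEN,np.ones((3,3))); q=P[m>0]
    if len(q)<60: return print("ball few",len(q))
    A=np.c_[2*q,np.ones(len(q))]; s=np.linalg.lstsq(A,(q**2).sum(1),rcond=None)[0]
    L=(s[:3]-O)@RP; t=state(); Rt=R.from_euler('xyz',t["tool_rot"]).as_matrix()
    print("ball press",L.round(1),"r",np.sqrt(s[3]+s[:3]@s[:3]).round(1),"a",round(np.radians(50)-np.arctan2(L[2]-190.5,43.3-L[0]),3),"tool",((s[:3]-t["position"])@Rt).round(1))
E
python3 - <<'E'
from h import *
ball()
grip(0,45); st("closed"); ball()
move_straight(knob(0.13)[0],feed=30); st("a=.13"); ball()
E
```

```text
ball press [ 112.1 -218.7  149.6] r 269.2 a 3.478 tool [-141.7  -57.9  186.2]
closed 25.36 [ 553.5 -147.7  293.4] [-3.139  0.265  3.05 ] F [-7.4 -0.8 15.5] gap 0.4
ball press [ 193.3 -185.2  241.3] r 294.2 a -1.943 tool [-243.8  -24.2  120.3]
a=.13 25.73 [ 549.7 -147.3  289.8] [-3.139  0.265  3.05 ] F [-9.4 -0.3 17.8] gap 0.3
ball press [ 194.7 -182.2  242.9] r 297.5 a -1.936 tool [-250.4  -21.2  116.5]
```

```bash
python3 - <<'E'
from h import *
for a in (.08,.04,0): move_straight(knob(a)[0],feed=30); s=st(a)
p,o=knob(0); ax=R.from_euler('xyz',o).apply([0,0,1]); move_straight(p-ax*70,feed=60); s=st("back")
for g in (None,88):
    if g: grip(g)
    s=st(); im,P,K,T=cloud("wrist"); Rt=R.from_euler('xyz',s["tool_rot"]).as_matrix(); Q=(P-s["position"])@Rt
    m=(abs(Q[...,0])<16)&(abs(Q[...,1])<65)&(Q[...,2]<15)&(Q[...,2]>-100)&(im.astype(int).max(-1)<120)
    q=Q[m]
    print("finger pts by z:",[(int(z),int(((q[:,2]>z)&(q[:,2]<=z+10)).sum()),np.round(np.nanmean(q[(q[:,2]>z)&(q[:,2]<=z+10)][:,0]),0)) for z in range(-100,15,10)])
    cv2.imwrite(f"pics/w7_{g}.png",im[...,::-1])
a,b=[cv2.imread(f"pics/w7_{g}.png")[180:360,120:520] for g in (None,88)]
cv2.imwrite("pics/w7.png",cv2.resize(np.vstack([a,b]),None,fx=1.6,fy=1.6))
E
```

```text
0.08 26.21 [ 556.1 -147.9  295.6] [-3.139  0.265  3.05 ] F [-5.3  0.1 14.4] gap 0.5
0.04 26.58 [ 561.2 -148.3  300. ] [-3.139  0.265  3.05 ] F [-2.6 -1.5 12.3] gap 0.5
0 26.96 [ 566.  -148.4  302.8] [-3.141  0.262  3.05 ] F [-1.3 -0.6  6.2] gap 0.2
back 28.27 [ 548.  -146.7  369.5] [3.141 0.261 3.05 ] F [0.6 0.3 0.9] gap 0.7
 28.27 [ 548.  -146.7  369.5] [3.141 0.261 3.05 ] F [0.6 0.3 0.9] gap 0.7
finger pts by z: [(-100, 123, np.float64(-4.0)), (-90, 577, np.float64(0.0)), (-80, 488, np.float64(8.0)), (-70, 472, np.float64(8.0)), (-60, 506, np.float64(8.0)), (-50, 364, np.float64(9.0)), (-40, 52, np.float64(8.0)), (-30, 0, np.float64(nan)), (-20, 0, np.float64(nan)), (-10, 0, np.float64(nan)), (0, 0, np.float64(nan)), (10, 0, np.float64(nan))]
 29.65 [ 548.  -146.7  370. ] [-3.142  0.262  3.05 ] F [-0.6  0.3 -0.4] gap 87.8
finger pts by z: [(-100, 933, np.float64(-4.0)), (-90, 1289, np.float64(2.0)), (-80, 977, np.float64(8.0)), (-70, 1083, np.float64(6.0)), (-60, 986, np.float64(4.0)), (-50, 743, np.float64(4.0)), (-40, 113, np.float64(3.0)), (-30, 0, np.float64(nan)), (-20, 0, np.float64(nan)), (-10, 0, np.float64(nan)), (0, 0, np.float64(nan)), (10, 0, np.float64(nan))]<stdin>:9: RuntimeWarning: Mean of empty slice
```

View pics/w7.png

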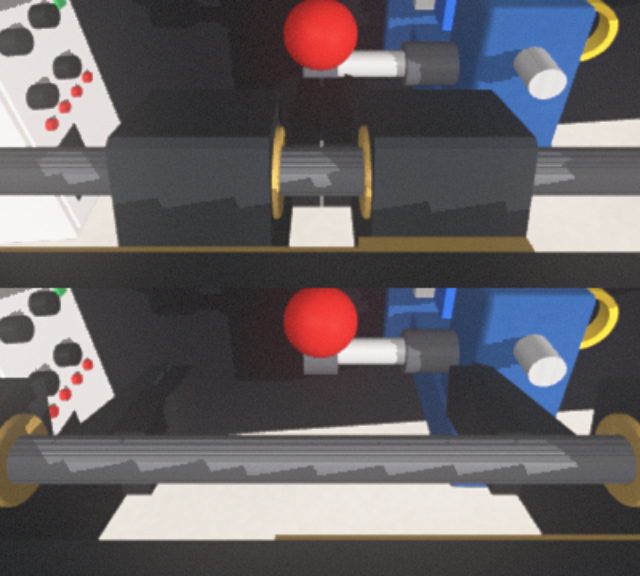

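The fingertips end about 38 mm short of the reported TCP (cloud and picture agree). The shut tips were resting on the ball's top. This also explains the module's shallow grip. The real grasp point is therefore about 56 mm behind the reported TCP, and I'll use that.

```bash
cat >> h.py <<'E'
GO=56
def knob(a):
    b=np.radians(50)-a; g=press(42.5-170*np.cos(b),-160.3,190.5+170*np.sin(b))
    return g+GO*np.array([np.sin(TL)*np.cos(YP),np.sin(TL)*np.sin(YP),-np.cos(TL)]),[np.pi,TL,np.pi+YP]
E
python3 - <<'E'
from h import *
print([inverse_kinematics(*knob(a)) is not None for a in np.linspace(-.05,1.1,12)])
p,o=knob(0); move_straight(p,o,feed=80); st("at")
grip(20,45); st("grip")
for a in (.04,.08): move_straight(knob(a)[0],feed=30); s=st(f"a={a}")
E
```

```text
[True, True, True, True, True, True, True, True, True, True, True, True]
at 31.18 [ 574.9 -149.2  267.2] [-3.141  0.263  3.05 ] F [ 0.3 -0.1 -0.3] gap 88.1
grip 32.01 [ 574.7 -149.7  266.6] [-3.141  0.262  3.05 ] F [ 0.2 -4.4 -1.4] gap 37.4
a=0.04 32.38 [ 571.  -149.4  263.2] [-3.14   0.266  3.05 ] F [ 5.7 -5.5  2.5] gap 38.0
a=0.08 32.76 [ 566.3 -149.   258.8] [-3.14   0.267  3.05 ] F [ 6.1 -5.2  0.9] gap 37.8
```

Now it holds (gap 38 against a command of 20, spring force along the tangent). Pulling down to the stop, watching force.

```bash
python3 - <<'E'
from h import *
for a in np.arange(.18,1.0,.1):
    move_straight(knob(a)[0],feed=90); 
    s=st(f"a={a:.2f}")
    if np.linalg.norm(s["ft_force"])>45 or s["finger_gap"]<30: raise SystemExit("stop")
for a in np.arange(1.0,1.11,.02):
    move_straight(knob(a)[0],feed=30); s=st(f"a={a:.2f}")
    if np.linalg.norm(s["ft_force"])>40: break
im,P,K,T=cloud("wrist"); cv2.imwrite("pics/w8.png",im[...,::-1])
im,P,K,T=cloud("side"); cv2.imwrite("pics/s8.png",im[...,::-1]); np.savez("side8.npz",im=im,P=P,K=K,T=T)
E
```

```text
a=0.18 33.1 [ 554.9 -148.   246.5] [-3.14   0.268  3.05 ] F [ 6.7 -4.3  3.4] gap 37.9
a=0.28 33.44 [ 544.8 -147.1  233.2] [-3.14   0.268  3.05 ] F [ 4.9 -4.   5.5] gap 37.2
a=0.38 33.78 [ 536.1 -146.2  218.8] [-3.139  0.268  3.05 ] F [ 3.9 -2.6  6.8] gap 37.0
a=0.48 34.12 [ 528.7 -145.5  203.4] [-3.14   0.267  3.05 ] F [ 1.3 -3.   7.6] gap 37.7
a=0.58 34.47 [ 522.7 -145.   187.3] [-3.14   0.267  3.05 ] F [-1.3 -3.6  9.7] gap 37.8
a=0.68 34.81 [ 518.5 -144.6  170.7] [-3.14   0.266  3.05 ] F [-2.6 -2.2  9.5] gap 37.9
a=0.78 35.15 [ 516.  -144.4  153.7] [-3.14   0.266  3.05 ] F [-3.  -2.3 10. ] gap 37.3
a=0.88 35.49 [ 515.3 -144.3  136.8] [-3.14   0.266  3.05 ] F [-4.9 -1.6 11.4] gap 37.4
a=0.98 35.83 [ 516.3 -144.4  119.8] [-3.14   0.266  3.05 ] F [-4.8 -2.4 13.1] gap 37.0
a=1.00 36.1 [ 516.6 -144.4  116.6] [-3.139  0.266  3.05 ] F [-6.6 -3.2 12.2] gap 36.6
a=1.02 36.37 [ 517.  -144.5  113.3] [-3.139  0.266  3.05 ] F [-4.7 -2.5 13. ] gap 36.9
a=1.04 36.63 [ 517.5 -144.5  109.9] [-3.14   0.265  3.05 ] F [-6.3 -2.  12.3] gap 36.7
a=1.06 36.9 [ 518.  -144.5  106.5] [-3.14   0.265  3.05 ] F [-6.9 -3.3 13.3] gap 36.9
a=1.08 37.17 [ 518.7 -144.6  103.1] [-3.14   0.265  3.05 ] F [-6.4 -1.8 13.2] gap 36.6
a=1.10 37.43 [ 519.3 -144.7   99.8] [-3.14   0.265  3.05 ] F [-6.8 -2.4 13.2] gap 36.4
```

The force hasn't jumped yet, so the stop isn't confirmed. Going on in small steps until it rises.

```bash
python3 - <<'E'
from h import *
for a in np.arange(1.115,1.22,.015):
    move_straight(knob(a)[0],feed=25); s=st(f"a={a:.3f}")
    if s["ft_force"][2]>24 or s["finger_gap"]<30: break
im,P,K,T=cloud("wrist"); Rt=R.from_euler('xyz',s["tool_rot"]).as_matrix(); hsv=cv2.cvtColor(im,cv2.COLOR_RGB2HSV); Q=(P-s["position"])@Rt
m=((hsv[...,0]<6)|(hsv[...,0]>174))&(hsv[...,1]>150)&(abs(Q[...,0])<40)&(abs(Q[...,1])<40)&(Q[...,2]<20)&(Q[...,2]>-120)
q=P[m]; print(m.sum())
if m.sum()>50:
    A=np.c_[2*q,np.ones(len(q))]; c=np.linalg.lstsq(A,(q**2).sum(1),rcond=None)[0]; L=(c[:3]-O)@RP
    print("ball",L.round(1),"r",np.sqrt(c[3]+c[:3]@c[:3]).round(1),"tool",((c[:3]-s["position"])@Rt).round(1),"min/max z_tool red",Q[m][:,2].min().round(1),"expect stop -127,-160,161; a",(np.radians(50)-np.arctan2(L[2]-190.5,42.5-L[0])).round(3))
E
```

```text
a=1.115 37.78 [ 520.  -144.8   98.2] [-3.139  0.266  3.051] F [-11.   -1.8  20.2] gap 36.2
a=1.130 38.03 [ 520.7 -144.9   96.7] [-3.138  0.267  3.051] F [-15.1   0.   30.9] gap 36.2
3545
ball [-122.9 -160.3  160.3] r 19.7 tool [ -0.9   0.5 -65.6] min/max z_tool red -86.2 expect stop -127,-160,161; a 1.053
```

The stop is reached: force jumped to 31 N, ball at z 160, angle 1.05. Now hold, then ease up along the arc with the ball's present place in the hand (65 mm).

```bash
python3 - <<'E'
import h
from h import *
hold(2.4); st("held")
h.GO=64.5
for a in list(np.arange(1.03,.1,-.08))+[.07,.03,0,-.02]:
    move_straight(knob(a)[0],feed=45); s=st(f"a={a:.2f}")
    f=s["ft_force"]
    if np.linalg.norm(f)>50 or s["finger_gap"]<30: print("STOP"); break
im,P,K,T=cloud("wrist"); Rt=R.from_euler('xyz',s["tool_rot"]).as_matrix(); hsv=cv2.cvtColor(im,cv2.COLOR_RGB2HSV); Q=(P-s["position"])@Rt
m=((hsv[...,0]<6)|(hsv[...,0]>174))&(hsv[...,1]>150)&(abs(Q[...,0])<40)&(abs(Q[...,1])<40)&(Q[...,2]<20)&(Q[...,2]>-120)
q=P[m]; A=np.c_[2*q,np.ones(len(q))]; c=np.linalg.lstsq(A,(q**2).sum(1),rcond=None)[0]; L=(c[:3]-O)@RP
print(m.sum(),"ball",L.round(1),"r",np.sqrt(c[3]+c[:3]@c[:3]).round(1),"tool",((c[:3]-s["position"])@Rt).round(1),"a",(np.radians(50)-np.arctan2(L[2]-190.5,42.5-L[0])).round(3))
E
```

```text
held 40.48 [ 520.7 -144.9   96.7] [-3.138  0.267  3.051] F [-15.8   0.8  29.9] gap 36.2
a=1.03 40.83 [ 519.3 -144.7  103.5] [-3.139  0.265  3.051] F [-5.7 -1.9 12. ] gap 36.0
a=0.95 41.27 [ 517.8 -144.5  116.9] [-3.139  0.265  3.051] F [-3.4 -2.2 10.5] gap 36.1
a=0.87 41.73 [ 517.5 -144.5  130.5] [-3.14   0.266  3.05 ] F [-1.6 -2.9 10.2] gap 36.0
a=0.79 42.17 [ 518.3 -144.6  144.1] [-3.14   0.266  3.05 ] F [-0.1 -2.9  8.7] gap 35.2
a=0.71 42.62 [ 520.2 -144.8  157.7] [-3.139  0.267  3.05 ] F [ 0.5 -2.6  7.7] gap 35.8
a=0.63 43.08 [ 523.2 -145.   171.1] [-3.139  0.267  3.05 ] F [ 3.4 -3.9  7.2] gap 35.7
a=0.55 43.52 [ 527.1 -145.4  184.1] [-3.14   0.268  3.05 ] F [ 4.5 -4.3  4.8] gap 35.9
a=0.47 43.98 [ 532.1 -145.9  196.7] [-3.14   0.268  3.05 ] F [ 6.8 -3.8  3.8] gap 35.6
a=0.39 44.42 [ 538.  -146.4  208.8] [-3.14   0.268  3.05 ] F [ 8.6 -5.1  2.4] gap 35.4
a=0.31 44.88 [ 544.7 -147.   220.2] [-3.14   0.268  3.05 ] F [10.2 -4.8 -1.1] gap 35.6
a=0.23 45.33 [ 552.2 -147.7  230.9] [-3.14   0.267  3.05 ] F [11.1 -5.7 -2.7] gap 35.6
a=0.15 45.77 [ 560.6 -148.4  241. ] [-3.141  0.266  3.05 ] F [11.4 -5.2 -4.4] gap 35.5
a=0.07 46.23 [ 569.6 -149.3  250.3] [-3.141  0.265  3.05 ] F [10.7 -6.2 -6.2] gap 35.5
a=0.03 46.52 [ 574.5 -149.7  254.7] [-3.141  0.264  3.05 ] F [10.9 -6.3 -5.4] gap 35.4
a=0.00 46.79 [ 574.8 -149.6  255.3] [3.141 0.253 3.049] F [ -4.9  -6.5 -11.9] gap 35.6
a=-0.02 47.04 [ 574.6 -149.5  255.4] [3.14  0.245 3.049] F [-17.   -6.7 -15.1] gap 35.6
3407 ball [ -64.4 -160.4  321.6] r 19.6 tool [ -4.4   0.4 -67.1] a -0.014
```

Home stop reached: the force reversed and the ball is back at (-64,-160,322). I'll relax, release, retreat and verify.

```bash
python3 - <<'E'
import h
from h import *
h.GO=64.5
move_straight(knob(.012)[0],feed=20); st("relax")
grip(88); s=st("open")
ax=R.from_euler('xyz',s["tool_rot"]).apply([0,0,1])
move_straight(s["position"]-ax*120,feed=100)
move_ptp([430,-60,380],[np.pi,.35,np.pi+YP]); st("away")
for n in ("wrist","top","side"):
    im,P,K,T=cloud(n); hsv=cv2.cvtColor(im,cv2.COLOR_RGB2HSV); L=(P-O)@RP
    m=((hsv[...,0]<6)|(hsv[...,0]>174))&(hsv[...,1]>150)&(L[...,2]>200)&(abs(L[...,0]+65)<60)&(abs(L[...,1]+160)<50); q=L[m]
    if len(q)>30:
        A=np.c_[2*q,np.ones(len(q))]; c=np.linalg.lstsq(A,(q**2).sum(1),rcond=None)[0]; print(n,"ball",c[:3].round(1),np.sqrt(c[3]+c[:3]@c[:3]).round(1))
    m=(L[...,2]>81)&(L[...,2]<90)&(L[...,0]<-10)&(L[...,0]>-95)&(abs(L[...,1])<45)
    v,u=np.nonzero(m)
    if len(u)<20: print(n,"mod few"); continue
    d=np.c_[(u-K[0,2])/K[0,0],(v-K[1,2])/K[1,1],np.ones(len(u))]@T[:3,:3].T; w=((T[:3,3]+d*((85-T[2,3])/d[:,2])[:,None])-O)@RP
    r=cv2.minAreaRect(w[:,:2].astype(np.float32)); print(n,"mod xmin",np.percentile(w[:,0],.5).round(1),"y",np.percentile(w[:,1],[1,99]).round(1),"z",np.median(L[m][:,2]).round(1),"ang",round(r[2],2))
    if n=="top": t=im
    if n=="side": sd=im
a=np.load("top0.npz")["im"]
cv2.imwrite("pics/f.png",np.vstack([t[80:300,100:500],sd[100:320,200:600]])[...,::-1])
E
```

```text
relax 47.52 [ 574.9 -149.6  255.2] [3.141 0.258 3.049] F [ 3.1 -6.3 -9. ] gap 35.5
open 48.4 [ 575.4 -149.2  257.1] [3.142 0.262 3.05 ] F [0.2 0.2 0.5] gap 87.9
away 50.39 [430.2 -60.1 380.2] [-3.141  0.35   3.05 ] F [ 0.3 -0.1 -0.3] gap 87.7
wrist ball [ -65.7 -159.9  320.8] 18.6
wrist mod xmin -67.8 y [-22.3  23.2] z 85.9 ang 0.18
top ball [ -68.7 -160.   322.5] 18.2
top mod xmin -71.7 y [-22.   22.9] z 84.8 ang 0.14
side ball [ -69.4 -165.5  326.2] 15.4
side mod xmin -70.7 y [-27.3  19.7] z 84.6 ang 87.1
```

View pics/f.png

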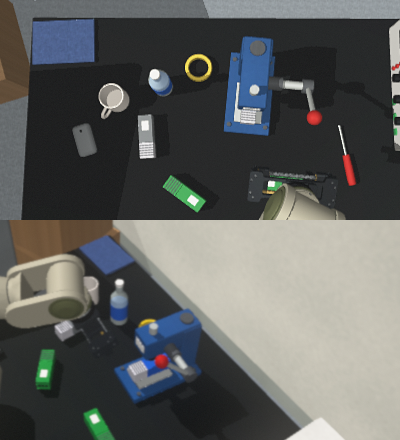

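The last picture shows the module on the anvil (top view (248,116)), the knob home at (314,117), and everything else in place. Nothing is touching the robot, so I'm handing in.

```bash
python3 -c "
from station import *
print(close_job(), state()['t'])"
```

```text
the job is handed in; nothing more can be done
the job is handed in; nothing more can be done
```

The job is done and handed in at about 50 s of the 72 s allowed. The blue module lies lengthwise on the anvil and was pressed once, and the lever is back home.

**Placing:** My last checks put the module within about 2 mm of centre under the ram, 0.2° off the press axis. The heat-sink end is to the front and the top is at 85 mm.

**Pressing:** I pulled the lever down to its stop, where the force rose to 31 N and the knob measured 1.05 rad. I held it there for 2.4 s, then eased it up at about 0.2 rad/s. The force reversed at the upper stop before I let go, and the knob then measured at its home position.

**What went wrong or disagreed:**
- **Finger reach:** In the wrist camera the fingertips end about 38 mm short of the reported TCP. Because of this, the module was held near its top edge and drooped 5° until I levelled it.
- **First tries at the lever:** The first one closed on the knob's top and slid off without moving the lever. The second pushed the lever down about 0.1 rad, and I eased it back home under contact before gripping it properly. It is a partial extra stroke before the real one.
- **Camera agreement:** The cameras disagreed by up to about 5 mm on the knob and the module.
- **Picture budget:** I viewed 12 pictures, two over the budget.

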